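Clamp a glass test plate under its cover

TASK

The glass test plate already lies in the pocket of the grey specimen case. Set the aluminium cover frame down over it, flat between the locating pins, without letting it fall, then turn both turnbuttons so that each blade lies squarely across the cover's edge and holds it shut. Leave the glass in its pocket and the other things on the bench where they are.

Things in the scene. Friction and masses are not known exactly. Their poses are not given: they have to be found in the camera images.
- case: grey specimen case fixed to the bench, 160 mm (x) by 270 mm (y), 24 mm high, with a pocket 86 x 126 mm, 8 mm deep, for the glass; origin at the centre of its underside, z up. Eight steel locating pins rise 15 mm above its rim, two along each edge of the cover's place, with 3.5 mm of play on every side; their upper 10 mm are cones that lead the cover in.
- case_seat (a point): middle of the specimen case, at the height where the cover rests (its rim, 24 mm above the table). z up, x across, y along the case's long side; its yaw is the case's.
- cover_center (a point): centre of the loose cover, 25 mm above its underside (25 mm above case_seat once in place). Aluminium window frame 120 mm (x) by 160 mm (y), 14 mm thick, 0.25 to 0.5 kg; black bridge handle along y over the middle: bar 100 mm long, 14 mm wide, 32 to 50 mm above the cover's underside. Starts flat on the bench, z up; fits the case either way round, long side along long side.
- cover: the same cover; origin at the centre of its underside, axes as cover_center
- pane: loose glass plate 80 mm (x) by 120 mm (y), 6 mm thick, lying in the case's pocket, its top 2 mm below the rim; origin at the centre of its underside
- button_a (a joint): steel turnbutton at the +y end of the case, pivot 110 mm from case_seat. Rad about the vertical, counter-clockwise from above positive: 0 = blade square across the cover's edge, pointing at case_seat (secured). Starts at -1.75 to -1.3 (turned away, clear of the cover's place). Stops only at -2.2 and +0.6. Friction 0.07 N m keeps it where it is left.
- button_a_grip (a point): on turnbutton a's pivot axis, centre of its black upright grip wing: 36 mm long along the blade, 12 mm thick, 49 to 75 mm above the table. x axis: from the pivot along the blade to its tip; z up; turns with the button. Blade: 50 mm from pivot to tip on one side only, 18 mm wide, 41 to 49 mm above the table.
- button_b (a joint): steel turnbutton at the -y end of the case, pivot 110 mm from case_seat. Rad about the vertical, counter-clockwise from above positive: 0 = blade square across the cover's edge, pointing at case_seat (secured). Starts at -1.75 to -1.3 (turned away, clear of the cover's place). Stops only at -2.2 and +0.6. Friction 0.07 N m keeps it where it is left.
- button_b_grip (a point): on turnbutton b's pivot axis, centre of its black upright grip wing: 36 mm long along the blade, 12 mm thick, 49 to 75 mm above the table. x axis: from the pivot along the blade to its tip; z up; turns with the button. Blade: 50 mm from pivot to tip on one side only, 18 mm wide, 41 to 49 mm above the table.
- jar: bystander: brown glass jar with white cap, 60 mm across, 80 mm high; origin at the centre of its underside
- block: bystander: steel weight block 60 x 90 mm, 35 mm high; origin at the centre of its underside
- brush: bystander: hand brush, 180 mm long, lying along its x; origin at its underside
Things that resemble listed ones, but are neither listed nor needed, are in the scene too. Leave any purple look-alike of the pane alone. Of the things that look like the cover, take the one that is farthest to the robot's left at the start.

How it is judged:
On the way:
1. the cover lies flat in its place between the pins, both turnbuttons still turned away (horizontal distance between cover_center and case_seat below 0.009 m and z of cover_center in the frame of case_seat between 0.02 and 0.029 m and angle between the x axis of cover_center and the x axis of case_seat, either way round below 0.12 rad and angle between cover_center's own z axis and vertical below 0.04 rad and value of joint each of button_a, button_b below -0.9 rad), for 0.2 s.
At the end, for the whole second after the job is handed in: The cover lies flat in its place (centre within 9 mm of the seat's, at its seated height within 4 mm, long sides parallel within 0.12 rad, level within 0.04 rad), both turnbuttons are within 0.3 rad of square across its edges, the glass is still in the pocket beneath, and everything is at rest (horizontal distance between each of cover_center, pane and case_seat below 0.009 m and z of cover_center in the frame of case_seat between 0.02 and 0.029 m and angle between the x axis of cover_center and the x axis of case_seat, either way round below 0.12 rad and angle between cover_center's own z axis and vertical below 0.04 rad and value of joint button_a between -0.3 and 0.3 rad and value of joint button_b between -0.3 and 0.3 rad and velocity of joint button_a between -0.1 and 0.1 rad/s and velocity of joint button_b between -0.1 and 0.1 rad/s and z of pane in the frame of case_seat below -0.004 m and linear speed of cover below 0.02 m/s); the robot touches nothing.
It fails at once if the cover is let fall onto the case (falling freely, faster than 0.6 m/s) (horizontal distance between cover_center and case_seat below 0.1 m and linear speed of cover above 0.6 m/s and contact force between the fingers and cover below 0.3 N).
It fails at once if the glass leaves its pocket (z of pane in the frame of case_seat above 0.004 m).
It fails at once if the jar is moved by more than 30 mm (distance of jar from where it was at the start of the episode above 0.03 m).
It fails at once if the block is moved by more than 30 mm (distance of block from where it was at the start of the episode above 0.03 m).
It fails at once if the brush is moved by more than 30 mm (distance of brush from where it was at the start of the episode above 0.03 m).
It also fails if it takes over 72 s, if anything falls off the work surface, if the arm or the gripper's body presses on something with over 40 N, if the wrist force passes 120 N, or if a joint passes its speed limit or range.

ROBOT

A 7-joint arm with a two-finger parallel gripper is mounted at the origin on the work surface. World frame = base frame: x ahead of the robot, y to its left, z up, the work surface at z = 0. Lengths are in m, angles in rad, forces in N, time in s.
With the tool pointing down it reaches from about 0.35 to 0.9 m from the base axis. Payload 8.1 kg.
Tool frame: the origin (TCP) lies midway between the tips of the shut fingers; the grasp point (between the pads) lies 19 mm behind it; x points along the fingers, z is the direction in which the jaws open and shut, and the axes are right-handed (so a half turn about x gives the same grasp; the last joint's range is limited). The gripper opens to 92 mm and grips with 3 to 60 N. Pads are 19 mm wide; open, the fingers measure 130 mm over their backs; the gripper's body (75 mm by 190 mm) begins 47 mm behind the grasp point.
Start: joints at [-0.103, 0.434, 0.025, 1.573, -0.012, 1.134, -0.075], TCP at [0.625, -0, 0.227] pointing down, gripper open.
Joint ranges: [-2.62, 2.62], [-0.44, 2.09], [-1.27, 1.32], [0.08, 2.57], [-1.32, 4.46], [0.12, 2], [-2.74, 2.74]. Speed limits (rad/s): [2.22, 2.22, 3.01, 3.01, 3.14, 3.14, 3.14].

INTERFACE

Orientations are given as a rotation vector (axis times angle).
In Python, from cell import arm gives the robot as it stands. The module is installed in compiled form; this text tells all that it offers.
- The arm moves only by the tool move_arm, never from a script. Its argument "steps" is text: rows parted by semicolons, each of 5 numbers parted by spaces: the shift along the tool's x, y, z in m, then the turn about the tool's x in rad, then the closure in counts, from 0 (fully open) to 255 (shut). A call has 1 to 10 rows; each row is the pose to reach, as a shift and turn from the pose commanded when the call began, along the tool's axes at that moment; what a row does not reach only later rows make up. A row lasts 1/12 s, in which the tool goes at most 41.7 mm and 7.16 degrees, less where a joint would pass 70% of its speed; a pose out of reach is approached as far as the arm can. A call with a gripper value outside its range is refused whole. The fingers move at their own pace and stop on an object; "squeeze" is the grip in N (left out, the last holds). Time passes only in rows, so rows that repeat a pose let the fingers close. It gives the time, the measured TCP pose, the force and the opening at its end, in the units of the state.
- arm.observe(): the state, without advancing time (a new reading comes with each control period).
- arm.get_image(name): name is "scene" or "side" or "wrist"; returns a dict with "img" (480x640x3 uint8, blue, green, red), "z_map" (480x640 float32, m along the optical axis (not along the pixel's ray), 0 where there is no reading), "vfov" (degrees; the focal length in pixels is half the picture's height over the tangent of half this angle, whatever the lens; pixels are square), "cx", "cy" (the principal point, pixels), "k1" (the pictures are not rectified: a ray, as slopes to the right and down, at radius r is drawn at 1 + k1 r^2 times it, then the intrinsics apply), "extrinsics" (4x4, takes a point from camera to world coordinates). Camera axes: x right, y up, looking along -z (the intrinsics and any distortion apply to the point x, -y, -z); pixel columns grow to the right and rows downward; lengths in m; the calibration is good to about 2 mm. A picture is of the moment at which its call begins.
- arm.sign_off(): hands the job in, once; it reports no verdict.
The state is a dict: "clock": time; "joints": joint angles; "dq": joint speeds; "joint_efforts": joint torques, N m; "position": TCP position; "ee_rot": TCP orientation; "force": force on the tool from outside, world axes, zero at the start; "ft_torque": the same for the moment, N m; "width": opening from 0.0 (shut) to 1.0 (fully open).
Only numpy, scipy, OpenCV 4.12 (cv2) and the standard library are available. Lean on these libraries where they do the work, as an engineer would, in place of code of your own. Each camera call takes 0.05 s, during which the arm holds its last target.

## Working session

There is one attempt and no reset: what is moved stays moved. The work goes in short steps, Python scripts to look and compute and a tool call to move; the robot and the scene stay as the last step left them, time stands still between calls to the robot, and variables do not carry over. Pictures are saved under pics/ and viewed, and the job is handed in when it is done.

Besides the shell and the picture viewer there is one more tool, called after ">>>" as name(argument=value, ...) on one line, values as JSON. move_arm: Moves the arm, as the interface text tells. Its arguments: {"type":"object","properties":{"steps":{"type":"string"},"squeeze":{"type":"number"}},"required":["steps"]}

```bash
mkdir -p pics
cat > h.py <<'E'
import numpy as np,cv2,pickle
from cell import arm
from scipy.spatial.transform import Rotation as R
def grab(n,f):
    d=arm.get_image(n); cv2.imwrite(f'pics/{f}.png',d['img']); pickle.dump(d,open(f'{f}.pkl','wb')); return d
def cloud(d):
    h,w=d['z_map'].shape; f=h/2/np.tan(np.radians(d['vfov'])/2)
    K=np.array([[f,0,d['cx']],[0,f,d['cy']],[0,0,1]])
    u,v=np.meshgrid(np.arange(w),np.arange(h))
    p=cv2.undistortPoints(np.stack([u,v],-1).reshape(-1,1,2).astype(float),K,np.array([d['k1'],0,0,0,0.])).reshape(h,w,2)
    z=d['z_map']; c=np.stack([p[...,0]*z,-p[...,1]*z,-z],-1)
    P=c@d['extrinsics'][:3,:3].T+d['extrinsics'][:3,3]; P[z==0]=np.nan
    return P
E
python3 - <<'E'
from h import *
for n in ['scene','side','wrist']:
    d=grab(n,n+'0'); print(n,d['vfov'],d['k1'],d['extrinsics'].round(3).tolist())
s=arm.observe(); print(s)
print(R.from_rotvec(s['ee_rot']).as_matrix().round(3))
E
```

```text
scene 42.694529154695395 0.06403702270632916 [[-0.776, -0.415, 0.475, 1.151], [0.631, -0.518, 0.578, 0.716], [0.006, 0.748, 0.664, 0.921], [0.0, 0.0, 0.0, 1.0]]
side 46.235100100245454 -0.06622630463091361 [[0.909, 0.289, -0.301, 0.144], [-0.417, 0.616, -0.668, -0.945], [-0.008, 0.733, 0.68, 0.987], [0.0, 0.0, 0.0, 1.0]]
wrist 60.31705191192599 -0.06544732856496689 [[1.0, -0.001, 0.0, 0.624], [0.001, 0.961, 0.275, 0.074], [-0.0, -0.275, 0.961, 0.383], [0.0, 0.0, 0.0, 1.0]]
{'clock': 0.15, 'joints': array([-0.10262637,  0.43504861,  0.02496385,  1.57384128, -0.01163663,
        1.1339723 , -0.07510356]), 'dq': array([-8.69626762e-04,  5.53930682e-05, -1.07064528e-03, -3.38083681e-03,
       -4.12972595e-04,  2.64164515e-03,  3.06651589e-04]), 'joint_efforts': array([ 9.13879558e-04, -6.68263149e+01,  9.85680185e-01, -3.14695251e+01,
       -6.03506877e-02,  3.94195947e-02,  8.07748006e-05]), 'position': array([ 6.24644017e-01, -9.61935265e-06,  2.26152118e-01]), 'ee_rot': array([-1.15596343e-05,  1.57191905e+00, -9.25377977e-05]), 'force': array([ 5.73138973e-01, -1.75010362e-04, -6.02526017e-02]), 'ft_torque': array([ 0.03138075, -0.01015317,  0.02853982]), 'width': 0.9957721430386041}
[[-0.001  0.     1.   ]
 [-0.     1.    -0.   ]
 [-1.    -0.    -0.001]]
```

View pics/scene0.png

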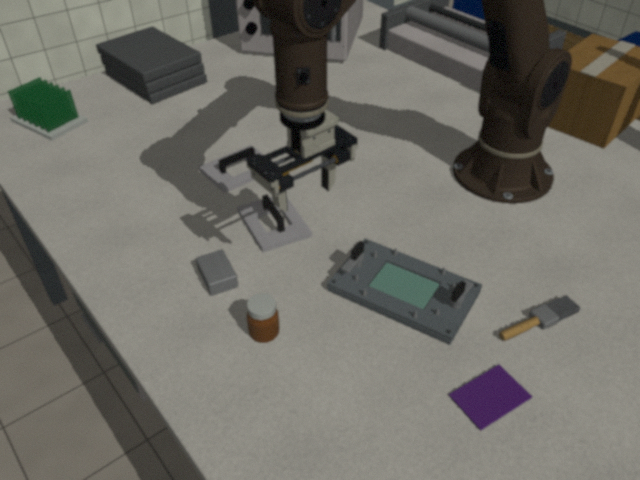

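View pics/side0.png

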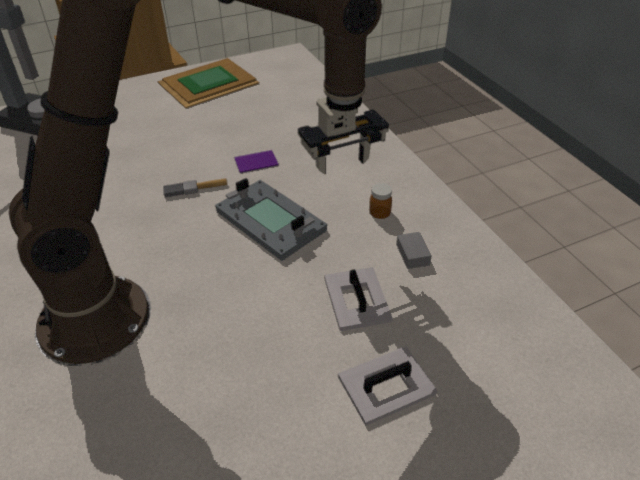

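View pics/wrist0.png

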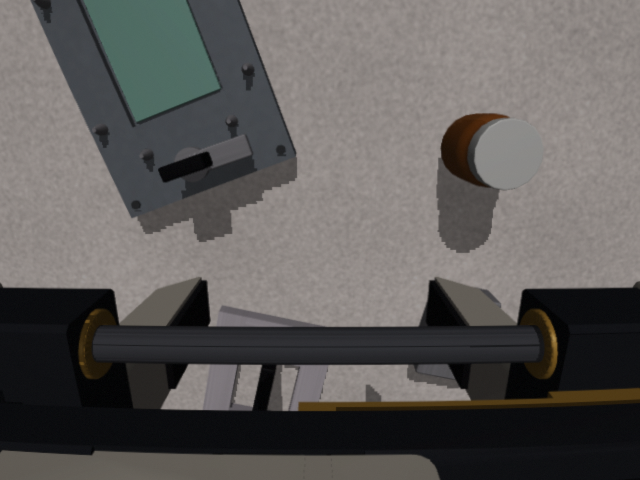

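The scene picture shows the case at (405,285), two cover frames at (275,215) and (235,165), the jar at (262,318), the block at (217,270), the brush at (540,318) and the purple plate at (490,395). In the side picture the covers are at (357,297) and (387,385). The leftmost one (largest y) should be the one at (357,297). I'll measure it from depth.

Run:
```python
from h import *
for n in ['scene0','side0','wrist0']:
    d=pickle.load(open(n+'.pkl','rb')); P=cloud(d)
    pts={'scene0':[(275,215),(235,165),(405,285),(262,300),(217,265),(545,318),(358,250),(458,292)],'side0':[(340,310),(410,400),(270,215),(380,192),(413,245),(190,187),(357,290),(387,376),(243,184),(298,222)],'wrist0':[(150,70),(185,166),(235,150),(500,150)]}[n]
    for u,v in pts: print(n,u,v,P[v,u].round(3))
    # heights map
    Q=P.reshape(-1,3); m=(abs(Q[:,2])<.003); print('table z med',np.nanmedian(Q[m,2]))
# merge into topdown height map
fig=np.zeros((600,700),np.float32)
for n in ['scene0','side0']:
    d=pickle.load(open(n+'.pkl','rb')); Q=cloud(d).reshape(-1,3); Q=Q[~np.isnan(Q[:,0])]
    Q=Q[(Q[:,2]>0.004)&(Q[:,2]<.11)]
    i=((Q[:,0]-.25)*1000).astype(int); j=((.35-Q[:,1])*1000).astype(int)
    ok=(i>=0)&(i<600)&(j>=0)&(j<700); np.maximum.at(fig,(599-i[ok],j[ok]),Q[ok,2])
cv2.imwrite('pics/top.png',cv2.applyColorMap((fig/.1*255).clip(0,255).astype(np.uint8),cv2.COLORMAP_JET))
```

```text
scene0 275 215 [ 0.578 -0.175  0.047]
scene0 235 165 [ 0.509 -0.456 -0.003]
scene0 405 285 [0.485 0.145 0.021]
scene0 262 300 [0.759 0.042 0.077]
scene0 217 265 [ 0.756 -0.13   0.034]
scene0 545 318 [0.336 0.373 0.02 ]
scene0 358 250 [0.527 0.047 0.072]
scene0 458 292 [0.458 0.253 0.073]
table z med -0.0004097537739156665
side0 340 310 [ 0.512 -0.224  0.013]
side0 410 400 [ 0.534 -0.488  0.017]
side0 270 215 [0.482 0.136 0.024]
side0 380 192 [0.753 0.036 0.081]
side0 413 245 [ 0.755 -0.133  0.037]
side0 190 187 [0.322 0.348 0.022]
side0 357 290 [ 0.557 -0.216  0.051]
side0 387 376 [ 0.509 -0.437  0.047]
side0 243 184 [0.447 0.237 0.069]
side0 298 222 [0.521 0.034 0.066]
table z med 0.00018375480466253924
wrist0 150 70 [0.484 0.114 0.022]
wrist0 185 166 [0.525 0.039 0.074]
wrist0 235 150 [0.558 0.049 0.049]
wrist0 500 150 [0.758 0.052 0.08 ]
table z med -0.0005156908190999121
```

View pics/top.png

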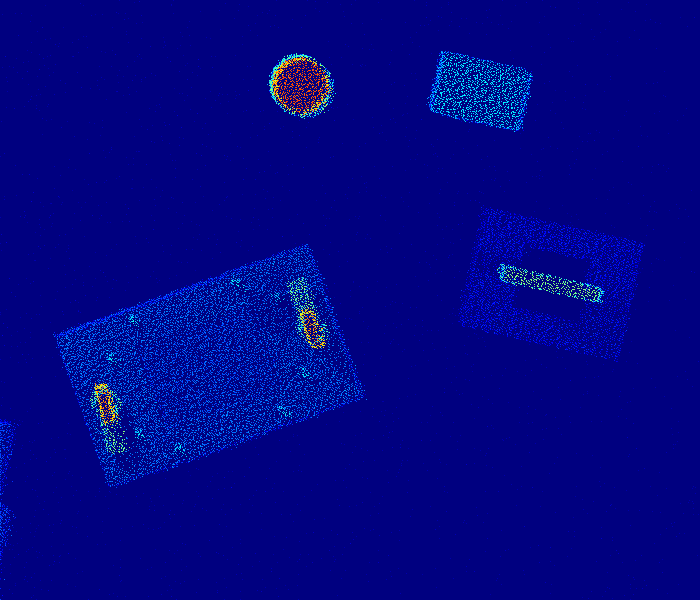

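The merged height map shows the case, centred near col 208, row 366, with its turnbuttons at (107,405) and (312,328). The left cover's handle runs from (500,271) to (602,296). Next I'll fit rectangles.

```bash
cat > fit.py <<'E'
from h import *
def rect(Q,trim=.3):
    r=cv2.minAreaRect(Q[:,:2].astype(np.float32)*1000); b=cv2.boxPoints(r)
    # long direction
    e1=b[1]-b[0]; e2=b[2]-b[1]; e=e1 if np.linalg.norm(e1)>np.linalg.norm(e2) else e2
    a=np.degrees(np.arctan2(e[1],e[0]))%180
    c,s=np.cos(np.radians(a)),np.sin(np.radians(a)); 
    u=Q[:,0]*c+Q[:,1]*s; v=-Q[:,0]*s+Q[:,1]*c
    lu=np.percentile(u,[trim,100-trim]); lv=np.percentile(v,[trim,100-trim]); cu,cv=lu.mean(),lv.mean()
    return np.array([cu*c-cv*s,cu*s+cv*c]).round(4),'long dir deg',round(a,2),'size',np.round([np.ptp(lu),np.ptp(lv)],4)
def sel(P,xl,yl,zl):
    Q=P.reshape(-1,3); m=(Q[:,0]>xl[0])&(Q[:,0]<xl[1])&(Q[:,1]>yl[0])&(Q[:,1]<yl[1])&(Q[:,2]>zl[0])&(Q[:,2]<zl[1])
    return Q[m]
E
python3 - <<'E'
from fit import *
for names in [['scene0'],['side0'],['wrist0'],['scene0','side0']]:
    P=np.concatenate([cloud(pickle.load(open(n+'.pkl','rb'))).reshape(-1,3) for n in names])
    print(names)
    for nm,a in dict(case=((.34,.63),(-.03,.31),(.017,.03)),cov=((.46,.66),(-.31,-.1),(.009,.02)),handle=((.5,.62),(-.28,-.13),(.042,.056)),wa=((.40,.50),(.2,.3),(.055,.08)),wb=((.48,.57),(0,.08),(.055,.08)),bladea=((.36,.46),(.2,.3),(.042,.054)),bladeb=((.53,.6),(0,.1),(.042,.054))).items():
        Q=sel(P,*a)
        if len(Q)>20: print(nm,len(Q),*rect(Q),'z',np.median(Q[:,2]).round(4))
E
```

```text
['scene0']
case 7017 [0.4847 0.1422] long dir deg 110.04 size [0.2677 0.1624] z 0.0227
cov 1576 [ 0.5669 -0.1992] long dir deg 77.44 size [0.1653 0.1209] z 0.013
handle 210 [ 0.5677 -0.198 ] long dir deg 76.72 size [0.1027 0.0156] z 0.0484
wa 162 [0.4483 0.2451] long dir deg 11.79 size [0.0383 0.0136] z 0.0721
wb 152 [0.5225 0.0393] long dir deg 18.16 size [0.0394 0.0141] z 0.0712
bladea 141 [0.4281 0.243 ] long dir deg 5.83 size [0.0612 0.0286] z 0.0478
bladeb 146 [0.5513 0.0486] long dir deg 19.42 size [0.04   0.0198] z 0.0477
['side0']
case 3786 [0.482  0.1385] long dir deg 109.91 size [0.2706 0.1619] z 0.024
cov 2111 [ 0.5649 -0.2025] long dir deg 76.98 size [0.1627 0.1203] z 0.0143
handle 238 [ 0.5641 -0.2032] long dir deg 76.8 size [0.0992 0.0153] z 0.0499
wa 114 [0.4424 0.2423] long dir deg 14.71 size [0.0388 0.0169] z 0.0695
wb 124 [0.5185 0.0363] long dir deg 12.74 size [0.0361 0.0184] z 0.0704
bladea 113 [0.4278 0.2368] long dir deg 31.83 size [0.0609 0.035 ] z 0.0487
bladeb 80 [0.5493 0.0446] long dir deg 21.7 size [0.0424 0.0185] z 0.0483
['wrist0']
case 34032 [0.4978 0.1
[... 202 characters left out ...]
0.0492
wb 846 [0.5219 0.0376] long dir deg 18.36 size [0.036  0.0121] z 0.074
bladeb 1019 [0.548  0.0463] long dir deg 23.63 size [0.0454 0.0196] z 0.0483
['scene0', 'side0']
case 10803 [0.4838 0.1405] long dir deg 109.87 size [0.2703 0.1648] z 0.0231
cov 3687 [ 0.5661 -0.2003] long dir deg 77.37 size [0.1659 0.1213] z 0.0137
handle 448 [ 0.5662 -0.1996] long dir deg 76.8 size [0.1056 0.0173] z 0.0493
wa 276 [0.446  0.2429] long dir deg 12.97 size [0.0437 0.0168] z 0.0713
wb 276 [0.5213 0.0374] long dir deg 14.85 size [0.0419 0.0182] z 0.0708
bladea 254 [0.4295 0.2388] long dir deg 31.83 size [0.0654 0.0366] z 0.0481
bladeb 226 [0.5499 0.047 ] long dir deg 19.98 size [0.0438 0.0219] z 0.0479
```

>>> move_arm(steps="0.02 -0.035 -0.01 0.1 0; 0.04 -0.07 -0.02 0.2 0; 0.06 -0.105 -0.031 0.23 0; 0.08 -0.14 -0.041 0.23 0; 0.1 -0.17 -0.05 0.23 0; 0.11 -0.19 -0.056 0.23 0; 0.11 -0.2 -0.059 0.23 0; 0.11 -0.2 -0.059 0.23 0; 0.11 -0.2 -0.059 0.23 0", squeeze=35)

```text
clock: 0.9
position: [0.5669, -0.1992, 0.1175]
ee_rot: [0.181, 1.562, -0.18]
force: [0.8, 1.3, 0.1]
width: 0.997
```

Run:
```python
from fit import *
d=grab('wrist','wrist1'); P=cloud(d)
s=arm.observe(); print(s['clock'],s['position'].round(4),R.from_rotvec(s['ee_rot']).as_matrix().round(3).tolist())
for nm,a in dict(cov=((.46,.66),(-.31,-.1),(.009,.02)),handle=((.5,.62),(-.28,-.13),(.042,.056))).items():
    print(nm,*rect(sel(P,*a)))
```

```text
0.95 [ 0.5674 -0.1981  0.1177] [[0.002, 0.226, 0.974], [0.001, 0.974, -0.226], [-1.0, 0.001, 0.002]]
cov [ 0.5683 -0.1943] long dir deg 77.34 size [0.1451 0.1197]
handle [ 0.567  -0.1992] long dir deg 77.34 size [0.096  0.0139]
```

View pics/wrist1.png

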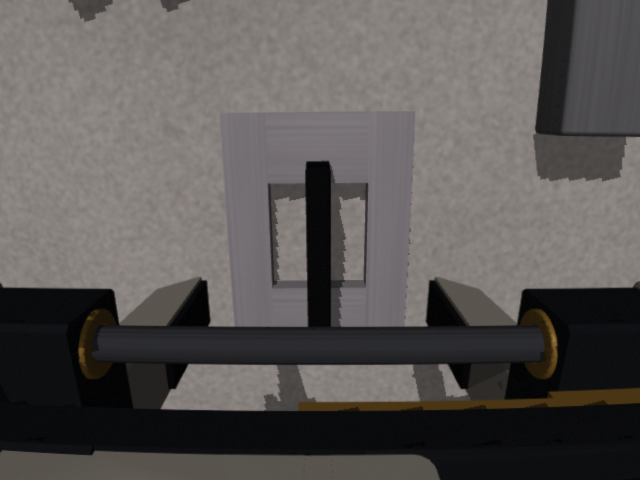

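The handle, from (318,160) down to (318,325), is centred between the fingers and parallel to the pads. I'll lower and grip.

>>> move_arm(steps="0.03 -0.001 0 0 0; 0.06 -0.001 0 0 0; 0.085 -0.001 0 0 0; 0.095 -0.001 0 0 0; 0.095 -0.001 0 0 0; 0.095 -0.001 0 0 255; 0.095 -0.001 0 0 255; 0.095 -0.001 0 0 255; 0.095 -0.001 0 0 255; 0.095 -0.001 0 0 255", squeeze=40)

```text
clock: 1.78
position: [0.5664, -0.2012, 0.0228]
ee_rot: [0.181, 1.562, -0.181]
force: [-0.0, -0.2, -0.3]
width: 0.684
```

>>> move_arm(steps="0 0 0 0 255; 0 0 0 0 255; 0 0 0 0 255; 0 0 0 0 255")

```text
clock: 2.12
position: [0.5657, -0.201, 0.0217]
ee_rot: [0.181, 1.563, -0.181]
force: [-0.2, 0.9, 0.7]
width: 0.391
```

>>> move_arm(steps="0 0 0 0 255; 0 0 0 0 255; 0 0 0 0 255; 0 0 0 0 255; 0 0 0 0 255; 0 0 0 0 255")

```text
clock: 2.62
position: [0.5659, -0.201, 0.0217]
ee_rot: [0.181, 1.563, -0.181]
force: [1.0, -0.2, -1.4]
width: 0.146
```

>>> move_arm(steps="-0.005 0 0 0 255; -0.015 0 0 0 255; -0.03 0 0 0 255; -0.05 0 0 0 255; -0.075 0 0 0 255; -0.1 0 0 0 255; -0.115 0 0 0 255; -0.12 0 0 0 255; -0.12 0 0 0 255; -0.12 0 0 0 255")

```text
clock: 3.45
position: [0.5653, -0.2008, 0.1413]
ee_rot: [0.181, 1.564, -0.18]
force: [-0.4, -0.2, -3.2]
width: 0.15
```

Run:
```python
from fit import *
d=grab('wrist','wrist2'); P=cloud(d)
s=arm.observe(); print(s['clock'],s['position'].round(4),s['force'],s['ft_torque'],s['width'])
p=s['position']
Q=sel(P,(.46,.66),(-.31,-.1),(p[2]-.03,p[2]+.01)); print('cov',*rect(Q),np.median(Q[:,2]))
Q=sel(P,(.46,.66),(-.31,-.1),(p[2]+.015,p[2]+.04)); print('h',*rect(Q),np.median(Q[:,2]))
```

```text
3.5 [ 0.565  -0.2007  0.1407] [ 0.37025915  0.77944777 -3.80488336] [-0.00105124 -0.02426374  0.03495288] 0.1484171076108863
cov [ 0.568  -0.1875] long dir deg 77.02 size [0.1322 0.1196] 0.133057525611374
h [ 0.5674 -0.1896] long dir deg 87.38 size [0.0774 0.0268] 0.16887697803902066
```

View pics/wrist2.png

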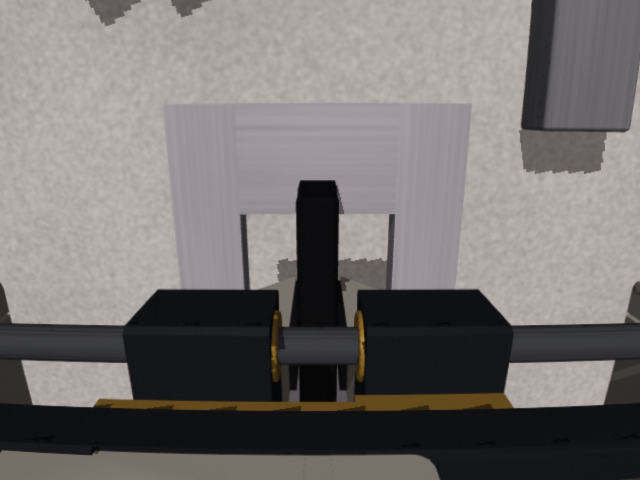

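Run:
```python
from fit import *
P=cloud(pickle.load(open('wrist2.pkl','rb'))).reshape(-1,3); T=np.array([.565,-.2007]); y=np.array([np.cos(np.radians(77.02)),np.sin(np.radians(77.02))]); z=np.array([y[1],-y[0]])
Q=sel(P,(.46,.66),(-.31,-.1),(.12,.138)); u=(Q[:,:2]-T)@y; v=(Q[:,:2]-T)@z; print('cover far',np.percentile(u,[99,99.7]),'sides',np.percentile(v,[.5,99.5]))
Q=sel(P,(.46,.66),(-.31,-.1),(.163,.175)); u=(Q[:,:2]-T)@y; v=(Q[:,:2]-T)@z; Q=Q[(abs(v)<.012)];u=u[abs(v)<.012]; print('handle far',np.percentile(u,[99,99.7]))
```

```text
cover far [0.07930931 0.07967401] sides [-0.05959108  0.05951743]
handle far [0.04975613 0.04993559]
```

>>> move_arm(steps="0 0.015 -0.008 -0.05 255; 0 0.045 -0.022 -0.13 255; 0 0.08 -0.04 -0.22 255; 0 0.118 -0.058 -0.31 255; 0 0.156 -0.078 -0.4 255; 0 0.194 -0.097 -0.48 255; 0 0.23 -0.115 -0.54 255; 0 0.262 -0.13 -0.575 255; 0 0.285 -0.142 -0.575 255; 0 0.3 -0.149 -0.575 255")

```text
clock: 4.33
position: [0.4867, 0.129, 0.1407]
ee_rot: [-0.274, 1.556, 0.276]
force: [0.0, 0.6, -2.6]
width: 0.15
```

>>> move_arm(steps="0 0 0 0 255; 0 0 0 0 255; 0 0 0 0 255")

```text
clock: 4.58
position: [0.4886, 0.1243, 0.1409]
ee_rot: [-0.271, 1.555, 0.27]
force: [-0.1, -0.2, -3.3]
width: 0.152
```

Run:
```python
from fit import *
s=arm.observe(); print(s['clock'],s['position'].round(4),R.from_rotvec(s['ee_rot']).as_matrix().round(3).tolist(),s['width'])
for n in ['wrist','scene','side']: grab(n,n+'3')
```

```text
4.5833 [0.4886 0.1243 0.1409] [[-0.002, -0.338, 0.941], [-0.001, 0.941, 0.338], [-1.0, -0.0, -0.002]] 0.15199516789798254
```

View pics/wrist3.png

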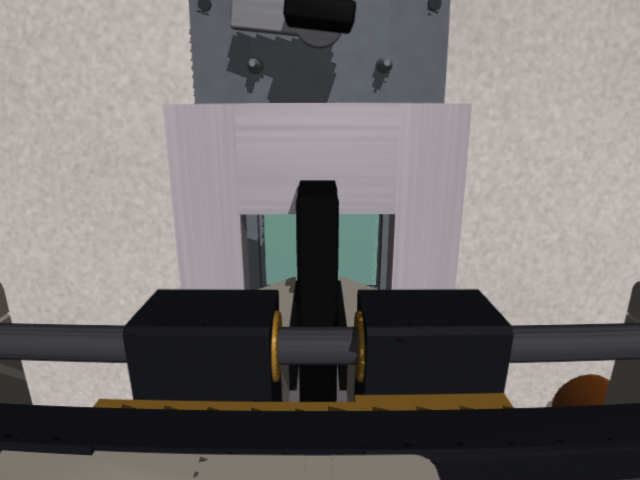

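View pics/scene3.png

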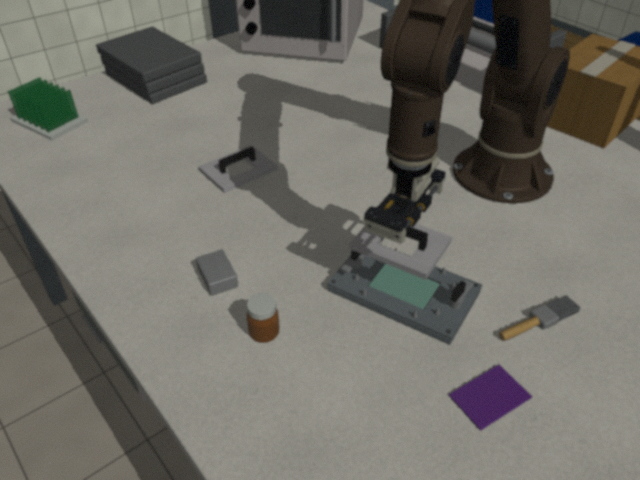

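The wrist picture shows the cover held square, with the glass visible through its window and the pins at (255,65) and (385,65). I'll measure the case in the tool frame.

Run:
```python
from fit import *
s=arm.observe(); T=s['position'];M=R.from_rotvec(s['ee_rot']).as_matrix()
for f in ['wrist3','scene3','side3']:
    P=cloud(pickle.load(open(f+'.pkl','rb')))
    Q=P.reshape(-1,3)
    print(f)
    q=Q[(Q[:,2]>.018)&(Q[:,2]<.028)&(Q[:,0]>.33)&(Q[:,0]<.63)&(Q[:,1]>-.03)&(Q[:,1]<.31)]
    t=(q-T)@M
    print(' case rect',*rect(q))
    m=(t[:,1]>.07)&(t[:,1]<.14); 
    if m.sum()>50: print(' case lateral',np.percentile(t[m,2],[.3,99.7]),'len',np.percentile(t[:,1],[.3,99.7]))
    q=Q[(Q[:,2]>.06)&(Q[:,2]<.08)&(Q[:,0]>.4)&(Q[:,0]<.5)&(Q[:,1]>.2)&(Q[:,1]<.3)]
    if len(q)>20: t=(q-T)@M; print(' wing a tool',(t.min(0)+t.max(0))/2,*rect(q))
    q=Q[(Q[:,2]>.030)&(Q[:,2]<.0405)&(Q[:,0]>.33)&(Q[:,0]<.63)&(Q[:,1]>-.03)&(Q[:,1]<.31)]
    t=(q-T)@M
    if f=='wrist3':
        t=t[(t[:,1]>.03)]
        k=[]
        for p in t:
            for c in k:
                if np.linalg.norm(np.mean(c,0)[1:]-p[1:])<.012: c.append(p);break
            else:k.append([p])
        for c in k: print('  pin',np.mean(c,0).round(4),len(c))
# pane in wrist (z ~ .022) by colour
d=pickle.load(open('wrist3.pkl','rb'));P=cloud(d);b=d['img'].astype(int)
m=(b[...,1]-b[...,2]>25);t=(P[m]-T)@M;print('pane lat',np.percentile(t[:,2],[.5,99.5]))
```

```text
wrist3
 case rect [0.4721 0.1723] long dir deg 109.83 size [0.1868 0.1589]
 case lateral [-0.07942764  0.07976649] len [-0.04184182  0.14496171]
 wing a tool [ 7.29448451e-02  1.26198612e-01 -7.63724895e-05] [0.4466 0.2428] long dir deg 18.54 size [0.0354 0.0116]
  pin [0.1011 0.1181 0.0093] 3
  pin [ 0.1026  0.1162 -0.0058] 2
  pin [ 0.1068  0.1058 -0.0391] 165
  pin [0.1069 0.1064 0.0393] 171
scene3
 case rect [0.4853 0.1421] long dir deg 110.1 size [0.2683 0.1613]
 case lateral [-0.0796366   0.08287735] len [-0.11534443  0.15283077]
 wing a tool [0.07198149 0.12804203 0.00181255] [0.4475 0.2452] long dir deg 13.78 size [0.0396 0.0122]
side3
 case rect [0.4825 0.1379] long dir deg 110.08 size [0.2676 0.1624]
 case lateral [-0.0831722   0.07944876] len [-0.11843701  0.14893199]
pane lat [nan nan]
```

>>> move_arm(steps="0 0.006 0 -0.004 255; 0 0.013 0 -0.004 255; 0 0.0163 0 -0.004 255; 0.01 0.0163 0 -0.004 255; 0.03 0.0163 0 -0.004 255; 0.05 0.0163 0 -0.004 255; 0.065 0.0163 0 -0.004 255; 0.07 0.0163 0 -0.004 255; 0.07 0.0163 0 -0.004 255; 0.07 0.0163 0 -0.004 255")

```text
clock: 5.57
position: [0.4837, 0.1405, 0.0718]
ee_rot: [-0.274, 1.554, 0.274]
force: [-0.4, -0.1, -1.7]
width: 0.146
```

Run:
```python
from fit import *
s=arm.observe(); print(s['clock'],s['position'].round(4),s['force'])
T=s['position'];M=R.from_rotvec(s['ee_rot']).as_matrix()
d=grab('wrist','wrist4');grab('side','side4');Q=cloud(d).reshape(-1,3)
def g(zl,yl):
    t=(Q-T)@M; return t[(Q[:,2]>zl[0])&(Q[:,2]<zl[1])&(t[:,1]>yl[0])&(t[:,1]<yl[1])&(abs(t[:,2])<.09)]
t=g((.053,.066),(.04,.09)); print('cover',np.percentile(t[:,1],99.5),np.percentile(t[:,2],[.5,99.5]))
t=g((.03,.0405),(.084,.1))
for sg in (-1,1):
    k=t[t[:,2]*sg>.02]; print('pin',k.mean(0),np.percentile(k[:,1],[1,99]),np.percentile(k[:,2],[1,99]),len(k))
t=g((.05,.08),(.095,.13)); print('wing',t.min(0),t.max(0))
```

```text
5.5667 [0.4837 0.1405 0.0718] [-0.38466902 -0.11618987 -1.70291222]
cover 0.07979753888841472 [-0.05976143  0.0590873 ]
pin [ 0.03717809  0.08871129 -0.0389201 ] [0.08487363 0.09321766] [-0.04348073 -0.03552568] 311
pin [0.0371216  0.08865058 0.03921927] [0.08456263 0.09325221] [0.03585429 0.04382678] 313
wing [-0.005042    0.09749352 -0.04787831] [0.0217627  0.12016752 0.01842887]
```

View pics/wrist4.png

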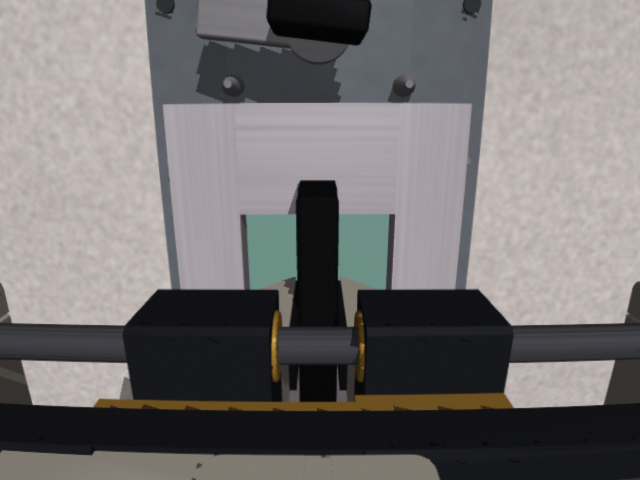

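View pics/side4.png

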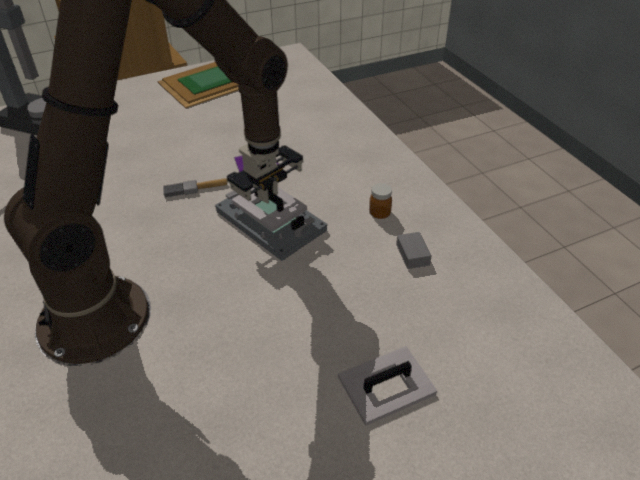

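The cover is centred over the case to about 1 mm, with the pins at (232,85) and (403,85) just outside its end. I'll lower it slowly.

>>> move_arm(steps="0.004 0.0005 0 0 255; 0.008 0.0005 0 0 255; 0.012 0.0005 0 0 255; 0.015 0.0005 0 0 255; 0.018 0.0005 0 0 255; 0.021 0.0005 0 0 255; 0.023 0.0005 0 0 255; 0.024 0.0005 0 0 255; 0.025 0.0005 0 0 255; 0.025 0.0005 0 0 255")

```text
clock: 6.5
position: [0.4834, 0.1409, 0.0466]
ee_rot: [-0.274, 1.554, 0.274]
force: [0.5, 0.4, -2.3]
width: 0.147
```

>>> move_arm(steps="0.0005 0 0 0 255; 0.001 0 0 0 255; 0.001 0 0 0 255")

```text
clock: 6.75
position: [0.4835, 0.1409, 0.0457]
ee_rot: [-0.274, 1.553, 0.274]
force: [-0.2, 0.2, -3.1]
width: 0.151
```

>>> move_arm(steps="0.0005 0 0 0 255; 0.001 0 0 0 255; 0.001 0 0 0 255")

```text
clock: 7.0
position: [0.4835, 0.1409, 0.0456]
ee_rot: [-0.274, 1.553, 0.274]
force: [-3.5, -1.8, 10.5]
width: 0.151
```

>>> move_arm(steps="0.0005 0 0 0 255; 0.001 0 0 0 255; 0.001 0 0 0 255")

```text
clock: 7.25
position: [0.4835, 0.1409, 0.0456]
ee_rot: [-0.274, 1.552, 0.274]
force: [-8.0, -2.1, 26.0]
width: 0.15
```

Firm contact came at the expected height. I'll relieve the push and open.

>>> move_arm(steps="-0.001 0 0 0 255; -0.002 0 0 0 255; -0.002 0 0 0 0; -0.002 0 0 0 0; -0.002 0 0 0 0; -0.002 0 0 0 0; -0.002 0 0 0 0; -0.002 0 0 0 0; -0.002 0 0 0 0; -0.002 0 0 0 0")

```text
clock: 8.08
position: [0.4835, 0.1409, 0.0457]
ee_rot: [-0.274, 1.553, 0.274]
force: [-0.4, 0.2, -0.3]
width: 0.682
```

>>> move_arm(steps="0 0 0 0 0; 0 0 0 0 0; 0 0 0 0 0; 0 0 0 0 0; -0.02 0 0 0 0; -0.05 0 0 0 0; -0.09 0 0 0 0; -0.13 0 0 0 0; -0.15 0 0 0 0; -0.15 0 0 0 0")

```text
clock: 8.92
position: [0.486, 0.1419, 0.2008]
ee_rot: [-0.272, 1.545, 0.275]
force: [1.0, 0.3, -0.2]
width: 0.996
```

Run:
```python
from fit import *
s=arm.observe(); print(s['clock'],s['position'].round(4),s['force'],s['width'])
for n in ['wrist','scene','side']:
    d=grab(n,n+'5'); P=cloud(d); print(n)
    for nm,a in dict(cov=((.38,.6),(.04,.24),(.031,.0405)),handle=((.42,.54),(.07,.2),(.068,.08)),wa=((.40,.50),(.215,.3),(.06,.08)),wb=((.48,.57),(0,.07),(.06,.08)),blade_a=((.36,.46),(.2,.3),(.042,.054)),blade_b=((.53,.6),(0,.1),(.042,.054))).items():
        Q=sel(P,*a)
        if len(Q)>20: print(nm,len(Q),*rect(Q),'z',np.median(Q[:,2]).round(4))
```

```text
8.9167 [0.486  0.1419 0.2008] [ 0.97653497  0.26122408 -0.17994827] 0.9960947560958412
wrist
cov 22418 [0.4837 0.1412] long dir deg 109.46 size [0.1771 0.1363] z 0.0374
handle 2690 [0.4834 0.1413] long dir deg 110.2 size [0.0993 0.0139] z 0.0733
wa 1175 [0.4463 0.2445] long dir deg 13.2 size [0.0355 0.0127] z 0.0741
wb 55 [0.5229 0.0336] long dir deg 18.2 size [0.0332 0.0023] z 0.0743
blade_a 1702 [0.4278 0.238 ] long dir deg 19.73 size [0.0607 0.027 ] z 0.0484
scene
cov 2491 [0.4868 0.1377] long dir deg 109.37 size [0.1896 0.1382] z 0.0369
handle 319 [0.4846 0.1426] long dir deg 110.41 size [0.0993 0.0184] z 0.0723
wa 144 [0.448  0.2453] long dir deg 13.15 size [0.0381 0.0123] z 0.0727
wb 126 [0.5227 0.04  ] long dir deg 18.79 size [0.0394 0.0139] z 0.0725
blade_a 143 [0.4284 0.2422] long dir deg 6.5 size [0.064  0.0288] z 0.0478
blade_b 144 [0.5486 0.0589] long dir deg 107.43 size [0.04   0.0401] z 0.0476
side
cov 1215 [0.4784 0.1469] long dir deg 109.95 size [0.1937 0.1407] z 0.0379
handle 182 [0.4799 0.1399] long dir deg 107.98 size [0.1014 0.0193] z 0.0738
wa 100 [0.444  0.2417] long dir deg 16.67 size [0.0378 0.0185] z 0.0709
wb 105 [0.5194 0.0354] long dir deg 8.86 size [0.0358 0.0186] z 0.0712
blade_a 116 [0.4274 0.2378] long dir deg 7.62 size [0.0619 0.026 ] z 0.049
blade_b 80 [0.5503 0.0656] long dir deg 89.74 size [0.0681 0.0395] z 0.0488
```

View pics/wrist5.png

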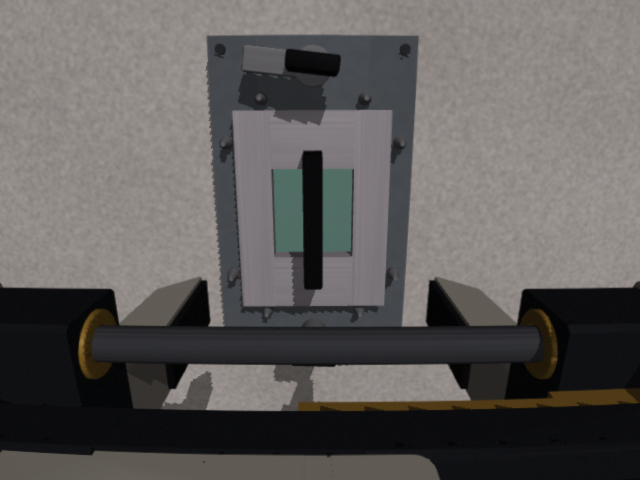

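View pics/scene5.png

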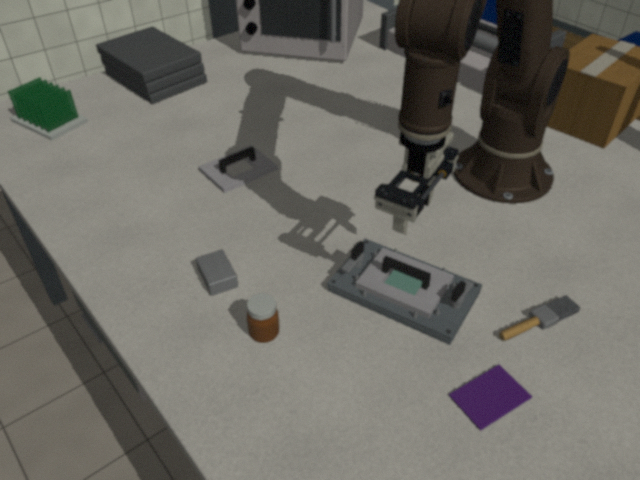

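The cover is seated: frame top at z≈0.037, handle centre (0.483,0.141), pins all round it. Buttons read about -1.69 (a) and -1.60 (b). I'll go to button a, turning the tool across its wing with the fingers part-closed to clear the handle.

>>> move_arm(steps="0 0.02 0 0.12 144; 0 0.045 0 0.24 144; 0 0.07 0 0.36 144; 0 0.095 0 0.48 144; 0 0.11 0 0.6 144; 0 0.11 0 0.72 144; 0 0.11 0 0.84 144; 0 0.11 0 0.96 144; 0 0.11 0 1.08 144; 0 0.11 0 1.2 144")

```text
clock: 9.9
position: [0.4449, 0.2437, 0.194]
ee_rot: [0.667, 1.467, -0.672]
force: [-0.5, 0.4, -0.6]
width: 0.439
```

>>> move_arm(steps="0 0 0 0.12 144; 0 0 0 0.24 144; 0 0 0 0.36 144; 0 0 0 0.49 144; 0 0 0 0.49 144; 0 0 0 0.49 144")

```text
clock: 10.4
position: [0.4451, 0.2439, 0.1945]
ee_rot: [1.034, 1.311, -1.038]
force: [0.1, -0.4, -0.0]
width: 0.435
```

Run:
```python
from fit import *
s=arm.observe(); print(s['clock'],s['position'].round(4),s['joints'].round(2),R.from_rotvec(s['ee_rot']).as_matrix().round(3).tolist(),s['width'])
d=grab('wrist','wrist6'); P=cloud(d); 
Q=sel(P,(.38,.50),(.215,.3),(.06,.08)); print(len(Q),*rect(Q)) if len(Q)>20 else 0
```

```text
10.4 [0.4451 0.2439 0.1945] [-0.71  0.28  0.12  1.9  -0.04  0.97 -1.9 ] [[-0.002, 0.973, 0.231], [-0.002, 0.231, -0.973], [-1.0, -0.002, 0.001]] 0.4348472674784518
898 [0.4463 0.2448] long dir deg 13.4 size [0.0359 0.0113]
```

View pics/wrist6.png

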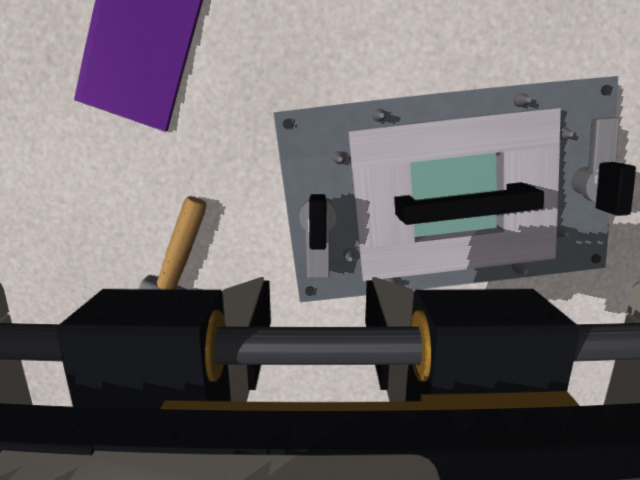

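Wing a, at (318,222) in the picture, is parallel to the pads and nearly centred. I'll descend and grip.

>>> move_arm(steps="0.03 0.001 -0.0005 0 144; 0.065 0.001 -0.0005 0 144; 0.1 0.001 -0.0005 0 144; 0.125 0.001 -0.0005 0 144; 0.137 0.001 -0.0005 0 144; 0.1415 0.001 -0.0005 0 144; 0.1415 0.001 -0.0005 0 144; 0.1415 0.001 -0.0005 0 255; 0.1415 0.001 -0.0005 0 255; 0.1415 0.001 -0.0005 0 255", squeeze=20)

```text
clock: 11.28
position: [0.4474, 0.2455, 0.0554]
ee_rot: [1.04, 1.309, -1.036]
force: [-0.2, -0.4, 0.4]
width: 0.265
```

>>> move_arm(steps="0 0 0 0 255; 0 0 0 0 255; 0 0 0 0 255; 0 0 0 0 255; 0 0 0 0 255")

```text
clock: 11.7
position: [0.4473, 0.2445, 0.0549]
ee_rot: [1.039, 1.308, -1.038]
force: [0.7, -3.2, 5.2]
width: 0.132
```

>>> move_arm(steps="0 0 0 -0.05 255; 0 0 0 -0.13 255; 0 0 0 -0.22 255; 0 0 0 -0.31 255; 0 0 0 -0.4 255; 0 0 0 -0.49 255; 0 0 0 -0.58 255; 0 0 0 -0.67 255; 0 0 0 -0.76 255; 0 0 0 -0.85 255")

```text
clock: 12.53
position: [0.4468, 0.2452, 0.055]
ee_rot: [0.382, 1.536, -0.381]
force: [-2.6, -0.3, 5.0]
width: 0.132
```

>>> move_arm(steps="0 0 0 -0.09 255; 0 0 0 -0.18 255; 0 0 0 -0.27 255; 0 0 0 -0.36 255; 0 0 0 -0.45 255; 0 0 0 -0.54 255; 0 0 0 -0.63 255; 0 0 0 -0.72 255; 0 0 0 -0.8 255; 0 0 0 -0.84 255")

```text
clock: 13.37
position: [0.446, 0.2452, 0.0549]
ee_rot: [-0.278, 1.553, 0.278]
force: [-4.8, -0.8, 9.5]
width: 0.13
```

>>> move_arm(steps="0 0 0 0 255; 0 0 0 0 255; 0 0 0 0 255; 0 0 0 0 144; 0 0 0 0 144; 0 0 0 0 144; 0 0 0 0 144; 0 0 0 0 144; 0 0 0 0 144")

```text
clock: 14.12
position: [0.4468, 0.2449, 0.0542]
ee_rot: [-0.274, 1.553, 0.274]
force: [0.0, 0.3, -0.3]
width: 0.43
```

Run:
```python
from fit import *
s=arm.observe(); print(s['clock'],s['position'].round(4),s['force'],s['joints'].round(2),R.from_rotvec(s['ee_rot']).as_matrix().round(3).tolist(),s['width'])
d=grab('side','side7')
```

```text
14.1167 [0.4468 0.2449 0.0542] [ 0.01949521  0.31792688 -0.32933655] [-0.33  0.5  -0.36  2.01  0.28  0.68 -0.52] [[0.0, -0.342, 0.94], [-0.0, 0.94, 0.342], [-1.0, -0.0, 0.0]] 0.43019423817183755
```

View pics/side7.png

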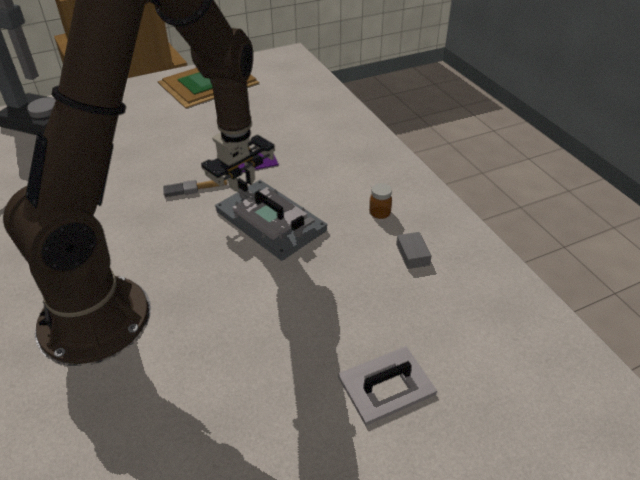

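Side view: the gripper is open around wing a at (243,178) and the cover is in place. I'll lift and go to button b.

>>> move_arm(steps="-0.02 0 0 0 144; -0.05 0 0 0 144; -0.09 0 0 0 144; -0.12 -0.02 0 0.12 144; -0.13 -0.05 0 0.24 144; -0.13 -0.085 0 0.36 144; -0.13 -0.12 0 0.48 144; -0.13 -0.155 0 0.6 144; -0.13 -0.19 0 0.72 144; -0.13 -0.21 0 0.84 144")

```text
clock: 15.0
position: [0.5194, 0.0431, 0.1843]
ee_rot: [0.391, 1.534, -0.394]
force: [0.3, 0.4, 0.3]
width: 0.438
```

>>> move_arm(steps="0 -0.01 -0.009 0.12 144; 0 -0.01 -0.009 0.24 144; 0 -0.01 -0.009 0.36 144; 0 -0.01 -0.009 0.48 144; 0 -0.01 -0.009 0.6 144; 0 -0.01 -0.009 0.72 144; 0 -0.01 -0.009 0.76 144; 0 -0.01 -0.009 0.76 144; 0 -0.01 -0.009 0.76 144")

```text
clock: 15.75
position: [0.5057, 0.0432, 0.1842]
ee_rot: [0.969, 1.344, -0.969]
force: [0.1, -0.2, 0.5]
width: 0.438
```

Run:
```python
from fit import *
s=arm.observe(); T=s['position'];M=R.from_rotvec(s['ee_rot']).as_matrix();print(s['clock'],T.round(4),s['joints'].round(2),M.round(3).tolist(),s['width'])
d=grab('wrist','wrist8'); P=cloud(d); 
Q=sel(P,(.47,.58),(-.02,.07),(.06,.08)); r=rect(Q);print(len(Q),*r)
print('tool shift to wing',(np.r_[r[0],.053]-T)@M, 'jaw deg',np.degrees(np.arctan2(M[1,2],M[0,2])))
Q=sel(P,(.40,.5),(.21,.29),(.06,.08)); print('a',*rect(Q)) if len(Q)>20 else print('no a')
```

```text
15.75 [0.5057 0.0432 0.1842] [-0.17  0.29 -0.02  1.91  0.01  0.94 -1.45] [[-0.0, 0.949, 0.316], [-0.0, 0.316, -0.949], [-1.0, -0.0, 0.0]] 0.43833729334213517
1011 [0.5217 0.0379] long dir deg 18.31 size [0.0356 0.0119]
tool shift to wing [0.13118621 0.01351001 0.01005204] jaw deg -71.55914677125187
a [0.4471 0.2422] long dir deg 110.27 size [0.0331 0.0119]
```

View pics/wrist8.png

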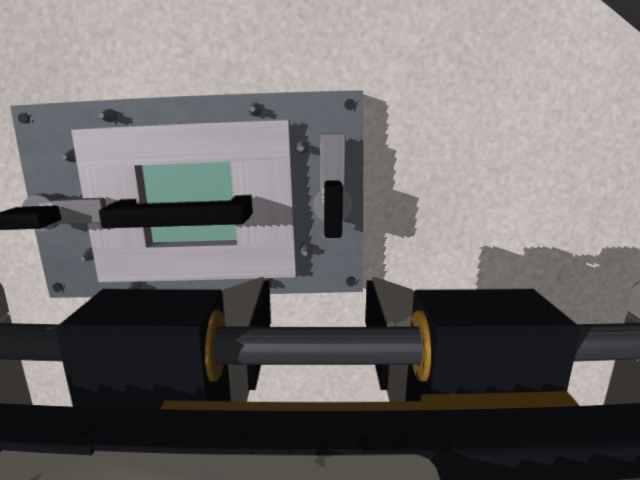

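Button a now lies square: its wing is at 110.3°, with the blade across the cover's edge at (85,210). Wing b is at (333,210). I'll shift, descend and grip.

>>> move_arm(steps="0.02 0.0135 0.01 0 144; 0.055 0.0135 0.01 0 144; 0.09 0.0135 0.01 0 144; 0.115 0.0135 0.01 0 144; 0.127 0.0135 0.01 0 144; 0.13 0.0135 0.01 0 144; 0.13 0.0135 0.01 0 144; 0.13 0.0135 0.01 0 255; 0.13 0.0135 0.01 0 255; 0.13 0.0135 0.01 0 255")

```text
clock: 16.63
position: [0.5227, 0.0379, 0.0555]
ee_rot: [0.972, 1.342, -0.969]
force: [-0.7, -0.7, 0.8]
width: 0.265
```

>>> move_arm(steps="0 0 0 0 255; 0 0 0 0 255; 0 0 0 0 255; 0 0 0 0 255; 0 0 0 0 255")

```text
clock: 17.05
position: [0.5223, 0.0377, 0.0549]
ee_rot: [0.971, 1.343, -0.97]
force: [-0.8, -1.7, 7.3]
width: 0.13
```

>>> move_arm(steps="0 0 0 -0.05 255; 0 0 0 -0.13 255; 0 0 0 -0.22 255; 0 0 0 -0.31 255; 0 0 0 -0.4 255; 0 0 0 -0.49 255; 0 0 0 -0.58 255; 0 0 0 -0.67 255; 0 0 0 -0.76 255; 0 0 0 -0.85 255")

```text
clock: 17.88
position: [0.5218, 0.0382, 0.0549]
ee_rot: [0.311, 1.548, -0.311]
force: [-2.8, 1.7, 8.1]
width: 0.128
```

>>> move_arm(steps="0 0 0 -0.09 255; 0 0 0 -0.18 255; 0 0 0 -0.27 255; 0 0 0 -0.36 255; 0 0 0 -0.45 255; 0 0 0 -0.54 255; 0 0 0 -0.63 255; 0 0 0 -0.7 255; 0 0 0 -0.75 255; 0 0 0 -0.75 255")

```text
clock: 18.72
position: [0.5212, 0.0382, 0.0549]
ee_rot: [-0.277, 1.554, 0.277]
force: [-5.8, 0.8, 11.1]
width: 0.132
```

>>> move_arm(steps="0 0 0 0 255; 0 0 0 0 255; 0 0 0 0 144; 0 0 0 0 144; 0 0 0 0 144; 0 0 0 0 144; 0 0 0 0 144; 0 0 0 0 144; 0 0 0 0 144")

```text
clock: 19.47
position: [0.5218, 0.0378, 0.0542]
ee_rot: [-0.274, 1.553, 0.274]
force: [-0.2, -0.3, 0.5]
width: 0.438
```

>>> move_arm(steps="-0.02 0 0 0 144; -0.05 0 0 0 144; -0.09 0 0 0 144; -0.13 0 0 0 144; -0.17 -0.02 0 0 144; -0.19 -0.05 0 0 144; -0.19 -0.07 0 0 144; -0.19 -0.07 0 0 144; -0.19 -0.07 0 0 144")

```text
clock: 20.22
position: [0.5458, -0.0293, 0.2442]
ee_rot: [-0.272, 1.554, 0.271]
force: [-0.9, 0.9, -1.5]
width: 0.435
```

Run:
```python
from fit import *
s=arm.observe(); print(s['clock'],s['position'].round(4),s['width'],s['dq'].round(3))
for n in ['wrist','scene','side']:
    d=grab(n,n+'9'); P=cloud(d); print(n)
    for nm,a in dict(handle=((.42,.54),(.085,.2),(.068,.08)),wa=((.40,.50),(.215,.3),(.06,.08)),wb=((.48,.57),(0,.065),(.06,.08))).items():
        Q=sel(P,*a)
        if len(Q)>20: print(nm,len(Q),*rect(Q),'z',np.median(Q[:,2]).round(4))
    Q=sel(P,(.42,.54),(.05,.23),(.033,.041)); 
    A=np.c_[Q[:,:2],np.ones(len(Q))]
    for _ in range(5):
        c=np.linalg.lstsq(A,Q[:,2],rcond=None)[0]; k=abs(A@c-Q[:,2])<.002; A,Q=A[k],Q[k]
    print('cover top plane slope',c.round(3),np.median(Q[:,2]))
```

```text
20.2167 [ 0.5458 -0.0293  0.2442] 0.4353935969849009 [-0.028  0.005 -0.034  0.027 -0.011 -0.003 -0.01 ]
wrist
handle 756 [0.4961 0.1062] long dir deg 110.21 size [0.0263 0.0139] z 0.0732
wb 712 [0.5211 0.0378] long dir deg 109.78 size [0.0353 0.0109] z 0.0743
cover top plane slope [0.001 0.    0.037] 0.037417297757225354
scene
handle 315 [0.4845 0.142 ] long dir deg 109.39 size [0.0987 0.0177] z 0.0727
wa 180 [0.448  0.2454] long dir deg 110.92 size [0.0355 0.0169] z 0.0721
wb 152 [0.5227 0.0399] long dir deg 113.2 size [0.0373 0.0171] z 0.0711
cover top plane slope [0.002 0.002 0.036] 0.03704408672870091
side
handle 180 [0.4807 0.1392] long dir deg 110.55 size [0.1018 0.0176] z 0.0737
wa 80 [0.4438 0.2424] long dir deg 108.77 size [0.0423 0.0163] z 0.0717
wb 97 [0.5201 0.0353] long dir deg 105.61 size [0.0366 0.0161] z 0.0723
cover top plane slope [-0.002  0.001  0.039] 0.03843916062318231
```

View pics/wrist9.png

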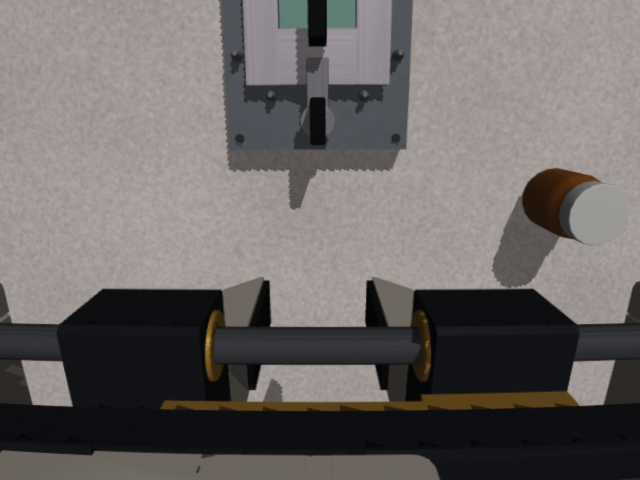

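View pics/scene9.png

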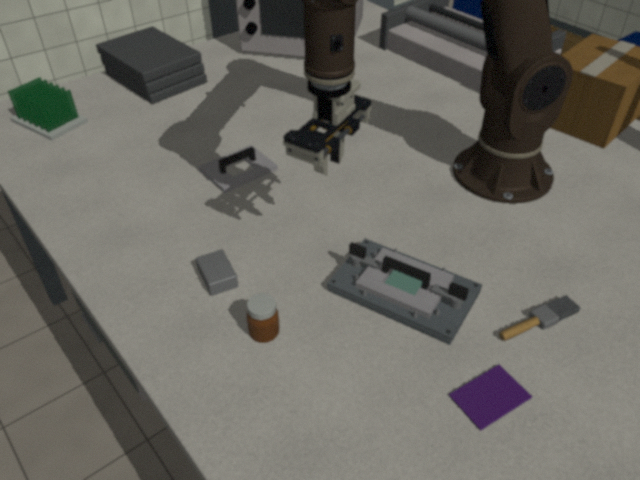

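Both blades lie square across the cover's edges: b at (317,75) in the wrist view, and wings near (357,249) and (458,290) in the scene view. The cover is flat, the jar, block and brush look unmoved, and the arm is clear. Handing in.

```bash
python3 -c "
from cell import arm
print(arm.sign_off())"
```

```text
the job is handed in; nothing more can be done
None
```

The cover is seated on the case and both turnbuttons are turned square across its edges. I handed the job in at about 20 s of the 72 s; the hand-in gives no verdict.

- **Cover:** I took the leftmost cover by its handle and lowered it between the pins until I felt firm contact at the expected height. I eased off the push before opening the gripper. While it was going on, both buttons still read about -1.69 rad (a) and -1.60 rad (b).
- **Turnbuttons:** I then gripped each wing and turned it square.

Last checks:

- **Cover position:** its top is at 37–38 mm with a slope of 0.002 or less, and its centre is within about 1 mm of the seat.
- **Button angles:** in the wrist camera, the wings lie at 110.3° (a) and 109.8° (b), against a case axis of about 110°. The scene and side cameras disagree by up to about 4.5° on these small parts, still well inside the 0.3 rad (17°) limit.
- **Camera agreement:** the scene and side cameras differ by 3–5 mm on absolute positions. The wrist camera falls between them.
- **Surroundings:** the glass shows through the cover's window, and the other items look unmoved in the pictures. I did not measure their positions again.

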